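Load the rocket power module and hold it up level for wiring

ROBOT

A 7-joint arm with a two-finger parallel gripper is mounted at the origin on the work surface. World frame = base frame: x ahead of the robot, y to its left, z up, the work surface at z = 0. Lengths are in m, angles in rad, forces in N, time in s.
With the tool pointing down it reaches from about 0.4 to 0.85 m from the base axis. Payload 10.4 kg.
Tool frame: the origin (TCP) lies between the finger pads; the fingertips stand 19 mm ahead of it and the grasp point (between the pads) is the TCP (manip.tips_ahead is the distance from the TCP to the fingertips, in m); z points along the fingers, y is the line along which they close (so a half turn about z gives the same grasp; the last joint's range is limited). The gripper opens to 85 mm and grips with 20 to 120 N. Pads are 22 mm wide; open, the fingers measure 114 mm over their backs; the gripper's body (76 mm by 85 mm) begins 54 mm behind the grasp point. The pads swing forward as they close: fully open they stand 13 mm farther back than shut.
Start: joints at [-1.159, 0.332, -0.065, 1.46, 0.022, 1.35, -0.088], TCP at [0.263, 0.567, 0.25] pointing down, gripper open.
Joint ranges: [-2.6, 2.6], [-0.5, 2.12], [-1.47, 1.34], [0.16, 2.42], [-1.27, 4.41], [0.06, 2.06], [-2.6, 2.6]. Speed limits (rad/s): [2.22, 2.22, 2.79, 2.79, 3.14, 3.14, 3.14].

INTERFACE

Orientations are given as a unit quaternion [x, y, z, w].
In Python, from workcell import manip, viewer gives the robot as it stands.
- The arm moves only by the tool arm_command, never from a script. Its argument "series" is text: rows parted by semicolons, each of 5 numbers parted by spaces: the closure, from 0 (fully open) to 1 (shut), then the shift along the tool's x, y, z normalised to -1 to 1, where 1 is 0.4 m, then the turn about the tool's z normalised to -1 to 1, where 1 is 180 degrees. In form: jaw tx ty tz spin; .... A call has exactly 10 rows; each row shifts and turns the commanded pose from where the row before left it, along the tool's axes as they then stand; what a row does not reach is not made up. A row lasts 1/8 s, in which the tool goes at most 62.5 mm and 10.7 degrees, less where a joint would pass 70% of its speed; a pose out of reach is approached as far as the arm can. A call with a number of a shift or a turn outside -1 to 1 is refused whole. A call with a gripper value outside its range is refused whole. The fingers move at their own pace and stop on an object; "newtons" is the grip in N (left out, the last holds). Time passes only in rows, so rows that do not move let the fingers close, or fill a call up. It gives the time, the measured TCP pose, the force, the opening and the grip force at its end, in the units of the state.
- manip.get_obs(): the state, without advancing time (a new reading comes with each control period).
- viewer.camera(name): name is "scene" or "top" or "wrist"; returns a dict with "pixels" (420x560x3 uint8, red, green, blue), "intrinsics" (3x3 intrinsics, pixels), "D" ([k1, k2, p1, p2, k3] as OpenCV has them; the pictures are not rectified), "extrinsics" (4x4, takes a point from world to camera coordinates). Camera axes: x right, y up, looking along -z (the intrinsics and any distortion apply to the point x, -y, -z); pixel columns grow to the right and rows downward; lengths in m; the calibration is good to about 2 mm. A picture is of the moment at which its call begins. There is no depth.
- manip.hand_in(): hands the job in; it is judged then, once.
The state is a dict: "clock": time; "joint_pos": joint angles; "joint_velocities": joint speeds; "tau": joint torques, N m; "position": TCP position; "ee_rot": TCP orientation; "ft_force": force on the tool from outside, world axes, zero at the start; "torque": the same for the moment, N m; "grip_width": opening from 0.0 (shut) to 1.0 (fully open); "grasp_force": force on a finger pad.
Only numpy, scipy, OpenCV 4.12 (cv2) and the standard library are available. Lean on these libraries where they do the work, as an engineer would, in place of code of your own. Each camera call takes 0.05 s, during which the arm holds its last target. There are 200 camera calls.

TASK

Put the two large battery cells from the rack into the two bores of the rocket's power module, button end up and right down, while the module sits on its stand; leave the small cell in the rack and everything else on the bench alone. Then take the module by its metal lifting lug, lift it straight up out of the stand, keeping it level all the way, and finish still holding it, level and still, about 10 cm above its seat and over the stand, so that I can plug the lead in from underneath.

Things in the scene. Friction and masses are not known exactly. Their poses are not given: they have to be found in the camera images.
- power_module: black printed module, about 0.33 kg, balanced on its axis: round bulkhead 116 mm wide, 8 mm thick, spigot below it 94 mm wide, 8 mm deep, 3 mm loose all round in the stand. Origin: centre of the bulkhead's underside; z up, x along the line of the bores. On it a grey holder block 104 (x) x 32 (y) x 28 mm high, a stud with the lug, and flat circuit boards at y +-33 mm, under 15 mm high
- lug_center (a point): centre of the aluminium lifting lug on the module's central stud, 85 mm above the module's origin: an upright plate with an eye, 28 mm wide along the module's x, 12 mm thick along its y, 26 mm high. Pinch its 12 mm thickness: fingers closing along the module's y have free room
- lifting_lug: the lifting lug itself, fixed to the module. Origin: centre of its lower edge, 72 mm above the module's origin, 13 mm below lug_center; axes parallel to the module's
- bore_a_mouth (a point): centre of a cell bore's mouth on top of the holder block, 36 mm above the module's origin and 36 mm along its -x. Bore 21 mm wide, 25 mm deep, blind, chamfered 2 mm; a seated cell stands 40 mm out. Free room for fingers on both module-y sides; towards the middle is the lug, 22 mm from the bore axis, its top 22 mm above a seated cell's top
- bore_b_mouth (a point): the same for the other bore, along +x of the module
- bore_a_floor (a point): centre of the floor of bore a, 25 mm below its mouth; a seated cell's underside centre lies here
- bore_b_floor (a point): centre of the floor of bore b, 25 mm below its mouth
- cell_1: large battery cell, plain white sleeve, 18 mm across, 65 mm high with its small steel button on top, about 47 g, standing upright in any one of the rack's three holes, its top 71 mm above the bench. Origin: centre of its underside; z along it to the button end
- cell_2: the other large cell, identical; either cell may go in either bore
- small_cell: small battery cell, 14.5 mm across, 50 mm high, in the remaining rack hole; not wanted, stays there. Origin: centre of its underside
- cell_rack: black block 42 (x) x 170 (y) x 30 mm high, fixed to the bench, with three blind holes 21 mm across and 24 mm deep in a row along its y, 60 mm apart, the middle one at its centre. Origin: centre of its underside
- stand: fixed assembly stand: plywood base 150 x 150 x 12 mm with a short upright black tube, 116 mm outside, 104 mm inside, whose rim is 52 mm above the bench; the module's bulkhead rests on the rim. Origin: centre of the base's underside
- nose_cone: black nose cone standing on the bench, 116 mm across, 236 mm high; bystander. Origin: centre of its underside
- frame_ring: black printed ring lying flat, 104 mm outside, 14 mm high; bystander. Origin: centre of its underside
- phone: phone in a red case, 75 x 150 x 9 mm, lying flat; bystander. Origin: centre of its underside
- organiser: open black screw organiser 150 x 200 x 28 mm with compartments; bystander. Origin: centre of its underside

How it is judged:
On the way, in this order (a step that is already met when the one before it is completed fails the run):
1. one large cell stands in a bore, right down and let go, with the module on its stand (((distance between cell_1 and bore_a_floor below 0.006 m and angle between cell_1's own z axis and vertical below 0.2 rad) or (distance between cell_1 and bore_b_floor below 0.006 m and angle between cell_1's own z axis and vertical below 0.2 rad) or (distance between cell_2 and bore_a_floor below 0.006 m and angle between cell_2's own z axis and vertical below 0.2 rad) or (distance between cell_2 and bore_b_floor below 0.006 m and angle between cell_2's own z axis and vertical below 0.2 rad)) and z of power_module in the frame of stand below 0.057 m and angle between power_module's own z axis and vertical below 0.06 rad and not (contact force between any of cell_1, cell_2 and the fingers above 0.05 N)), for 0.2 s.
2. both large cells stand in the bores, right down and let go, with the module still on its stand ((((distance between cell_1 and bore_a_floor below 0.006 m and angle between cell_1's own z axis and vertical below 0.2 rad) and (distance between cell_2 and bore_b_floor below 0.006 m and angle between cell_2's own z axis and vertical below 0.2 rad)) or ((distance between cell_1 and bore_b_floor below 0.006 m and angle between cell_1's own z axis and vertical below 0.2 rad) and (distance between cell_2 and bore_a_floor below 0.006 m and angle between cell_2's own z axis and vertical below 0.2 rad))) and z of power_module in the frame of stand below 0.057 m and angle between power_module's own z axis and vertical below 0.06 rad and not (contact force between any of cell_1, cell_2 and the fingers above 0.05 N)), for 0.2 s.
3. the loaded module is lifted clear of the stand, held by its lug ((((distance between cell_1 and bore_a_floor below 0.006 m and angle between cell_1's own z axis and vertical below 0.3 rad) and (distance between cell_2 and bore_b_floor below 0.006 m and angle between cell_2's own z axis and vertical below 0.3 rad)) or ((distance between cell_1 and bore_b_floor below 0.006 m and angle between cell_1's own z axis and vertical below 0.3 rad) and (distance between cell_2 and bore_a_floor below 0.006 m and angle between cell_2's own z axis and vertical below 0.3 rad))) and z of power_module in the frame of stand above 0.072 m and contact force between power_module and stand below 0.05 N and contact force between lifting_lug and the fingers above 1 N), for 0.2 s.
At the end, for the whole second after the job is handed in: module held by its lug, 65 to 140 mm above its seat and within 50 mm of over it, level within 5 degrees, still (20 mm/s, 0.5 rad/s), clear of the stand; a large cell in each bore, button up, within 6 mm of its floor; small cell within 20 mm and the rest within 30 mm of their places ((((distance between cell_1 and bore_a_floor below 0.006 m and angle between cell_1's own z axis and vertical below 0.25 rad) and (distance between cell_2 and bore_b_floor below 0.006 m and angle between cell_2's own z axis and vertical below 0.25 rad)) or ((distance between cell_1 and bore_b_floor below 0.006 m and angle between cell_1's own z axis and vertical below 0.25 rad) and (distance between cell_2 and bore_a_floor below 0.006 m and angle between cell_2's own z axis and vertical below 0.25 rad))) and z of power_module in the frame of stand between 0.117 and 0.192 m and horizontal distance between power_module and stand below 0.05 m and angle between power_module's own z axis and vertical below 0.09 rad and linear speed of power_module below 0.02 m/s and angular speed of power_module below 0.5 rad/s and contact force between lifting_lug and the fingers above 1 N and contact force between power_module and stand below 0.05 N and distance between small_cell and cell_rack below 0.08 m and distance of small_cell from where it was at the start of the episode below 0.02 m and distance of each of nose_cone, frame_ring, phone, organiser from where it was at the start of the episode below 0.03 m); the arm keeps its last pose, push and grip.
It fails at once if the module tipped by more than 15 degrees (angle between power_module's own z axis and vertical above 0.26 rad).
It fails at once if the module lifted off its stand before both cells are in (z of power_module in the frame of stand above 0.067 m and not (((distance between cell_1 and bore_a_floor below 0.006 m and angle between cell_1's own z axis and vertical below 0.35 rad) and (distance between cell_2 and bore_b_floor below 0.006 m and angle between cell_2's own z axis and vertical below 0.35 rad)) or ((distance between cell_1 and bore_b_floor below 0.006 m and angle between cell_1's own z axis and vertical below 0.35 rad) and (distance between cell_2 and bore_a_floor below 0.006 m and angle between cell_2's own z axis and vertical below 0.35 rad)))).
It fails at once if the small cell taken out of the rack or shifted (distance of small_cell from where it was at the start of the episode above 0.02 m).
It fails at once if a bystander (nose cone, ring, phone, organiser) moved by more than 30 mm (distance of any of nose_cone, frame_ring, phone, organiser from where it was at the start of the episode above 0.03 m).
It also fails if it takes over 69 s, if anything falls off the work surface, if the arm or the gripper's body presses on something with over 40 N, if the wrist force passes 120 N, or if a joint passes its speed limit or range.

## Working session

There is one attempt and no reset: what is moved stays moved. The work goes in short steps, Python scripts to look and compute and a tool call to move; the robot and the scene stay as the last step left them, time stands still between calls to the robot, and variables do not carry over. Pictures are saved under pics/ and viewed, at most 13 in all, crops included, and the job is handed in when it is done.

Besides the shell and the picture viewer there is one more tool, called after "Emit:" as a command line: name --argument value ..., lists and objects as JSON in quotes. arm_command: Moves the arm, as the interface text tells. Scaled input: -1 to 1 covers 0.4 m each way for a shift and 180 degrees each way for a turn. Its arguments: {"type":"object","properties":{"series":{"type":"string"},"newtons":{"type":"number"}},"required":["series"]}

```bash
mkdir -p pics; python3 - <<'E'
from workcell import manip, viewer
import cv2,numpy as np
print(manip.get_obs())
for n in("scene","top","wrist"):
    c=viewer.camera(n); cv2.imwrite(f"pics/{n}0.png",c["pixels"][...,::-1]); np.savez(f"pics/{n}0.npz",**c)
    print(n,c["intrinsics"].tolist(),c["D"],np.round(c["extrinsics"],4).tolist())
E
```

```text
{'clock': 0.0, 'joint_pos': array([-1.15857219,  0.33289259, -0.06469606,  1.46095525,  0.02161178,
        1.34989579, -0.08851083]), 'joint_velocities': array([-5.56585448e-04, -2.07439138e-03,  3.53322901e-04, -2.87182539e-05,
       -3.27373594e-04,  3.86534986e-04,  1.92211335e-03]), 'tau': array([-8.94226559e-04, -6.25421619e+01,  4.86067508e-02, -3.91611207e+01,
        1.62138767e-02,  9.56249511e-03, -1.39843090e-05]), 'position': array([0.26314252, 0.56651518, 0.24949632]), 'ee_rot': array([ 2.15698735e-01,  9.76459690e-01, -7.17976620e-04, -1.17486794e-04]), 'ft_force': array([ 0.48591537,  0.37880899, -0.11046911]), 'torque': array([0.01045101, 0.0231308 , 0.04937923]), 'grasp_force': 0.0, 'grip_width': 0.996839862036084}
scene [[414.6706292130864, 0.0, 272.80779570254487], [0.0, 414.6706292130864, 213.28442673393468], [0.0, 0.0, 1.0]] [-0.03652499  0.          0.          0.          0.        ] [[0.3092, 0.9509, 0.0107, -0.1546], [-0.7919, 0.2513, 0.5565, 0.4123], [0.5265, -0.1805, 0.8308, -1.4476], [0.0, 0.0, 0.0, 1.0]]
top [[420.7021110960666, 0.0, 280.8782308674065], [0.0, 420.7021110960666, 210.5696247929453], [0.0, 0.0, 1.0]] [-0.04965671  0.          0.          0.          0.        ] [[0.0638, -0.998, 0.001, -0.0529], [0.9692, 0.0622, 0.2382, -0.6054], [-0.2378, -0.0142, 0.9712, -1.2918], [0.0, 0.0, 0.0, 1.0]]
wrist [[349.433058231862, 0.0, 275.3181259353363], [0.0, 349.433058231862, 210.23347305456704], [0.0, 0.0, 1.0]] [-0.0264978  0.         0.         0.         0.       ] [[0.4212, 0.907, -0.001, -0.6241], [-0.8678, 0.4027, -0.2912, 0.0374], [-0.2637, 0.1235, 0.9567, -0.379], [0.0, 0.0, 0.0, 1.0]]
```

View pics/top0.png

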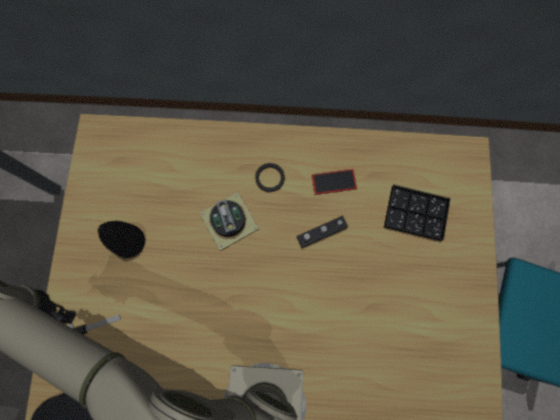

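View pics/scene0.png

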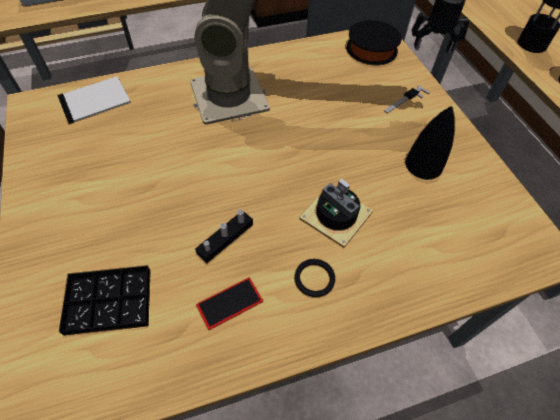

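The top view shows the module at about (228,218), the rack from (298,240) to (347,222) with cells at (307,237), (323,229) and (340,222). In the scene view they are at (338,207) for the module and (241,216), (224,229), (207,245) for the cells. I'll get coarse positions and plan wrist views.

```bash
cat > h.py <<'E'
import cv2,numpy as np
from scipy.spatial.transform import Rotation as R
F=np.diag([1.,-1,-1])
def ray(c,uv):
    n=cv2.undistortPoints(np.array(uv,float).reshape(-1,1,2),c["intrinsics"],c["D"]).reshape(-1,2)
    E=c["extrinsics"]; d=np.c_[n[:,0],-n[:,1],-np.ones(len(n))]@E[:3,:3]
    return -E[:3,:3].T@E[:3,3],d
def plane(c,uv,z):
    o,d=ray(c,uv); z=np.broadcast_to(z,len(d)); return o+d*((z-o[2])/d[:,2])[:,None]
def proj(c,P):
    E=c["extrinsics"]; rv,_=cv2.Rodrigues(F@E[:3,:3])
    return cv2.projectPoints(np.array(P,float).reshape(-1,1,3),rv,F@E[:3,3],c["intrinsics"],c["D"])[0].reshape(-1,2)
def load(n): return dict(np.load(f"pics/{n}.npz"))
E
python3 - <<'E'
from h import *
t,s,w=load("top0"),load("scene0"),load("wrist0")
print("top",np.round(plane(t,[(228,218),(307,237),(323,229),(340,222),(298,240),(347,222)],[.1,.07,.07,.07,.03,.03]),3))
print("scene",np.round(plane(s,[(338,205),(241,214),(224,227),(207,243)],[.08,.07,.07,.07]),3))
q=R.from_quat([ 2.15698735e-01,  9.76459690e-01, -7.17976620e-04, -1.17486794e-04]);p=[0.26314252, 0.56651518, 0.24949632]
E=w["extrinsics"];print("cam in tool",q.inv().apply(-E[:3,:3].T@E[:3,3]-p), "axes", (E[:3,:3]@q.as_matrix()).round(3)); print(q.as_matrix().round(3))
im=t["pixels"][180:270,190:360,::-1]; cv2.imwrite("pics/tc.png",cv2.resize(im,None,fx=4.7,fy=4.7,interpolation=cv2.INTER_CUBIC))
E
```

```text
top [[ 0.566  0.151  0.1  ]
 [ 0.527 -0.103  0.07 ]
 [ 0.556 -0.153  0.07 ]
 [ 0.583 -0.207  0.07 ]
 [ 0.522 -0.076  0.03 ]
 [ 0.593 -0.236  0.03 ]]
scene [[ 0.596  0.149  0.08 ]
 [ 0.54  -0.101  0.07 ]
 [ 0.565 -0.154  0.07 ]
 [ 0.598 -0.206  0.07 ]]
cam in tool [ 0.07465783 -0.00033247 -0.12331257] axes [[ 0.     1.    -0.   ]
 [ 0.957  0.     0.291]
 [ 0.291 -0.    -0.957]]
[[-0.907  0.421 -0.001]
 [ 0.421  0.907 -0.001]
 [-0.    -0.001 -1.   ]]
```

View pics/tc.png

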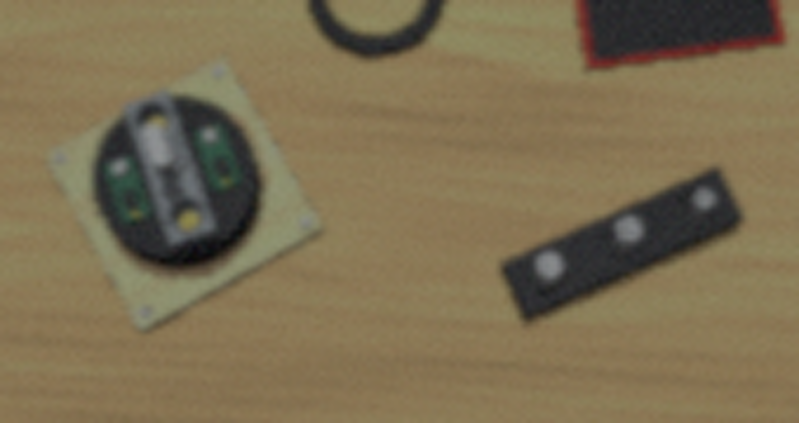

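The crop shows the small cell at the far end of the rack, crop (705,198). The large cells are at (548,267) and (628,230), and the module's bores are at (157,118) and (190,220). I'll move up between the rack and the module for wrist views.

Emit:
arm_command --series "0 -0.12 -0.0975 -0.01 0;0 -0.12 -0.0975 -0.01 0;0 -0.12 -0.0975 -0.01 0;0 -0.12 -0.0975 -0.01 0;0 -0.12 -0.0975 -0.01 0;0 -0.12 -0.0975 -0.01 0;0 -0.12 -0.0975 -0.01 0;0 -0.12 -0.0975 -0.01 0;0 -0.12 -0.0975 -0.01 0;0 -0.12 -0.0975 -0.01 0" --newtons 30

```text
clock: 1.4
position: [0.5348, 0.0091, 0.2905]
ee_rot: [0.216, 0.977, 0.0, 0.0]
ft_force: [0.9, 0.9, -0.1]
grip_width: 1.004
grasp_force: 0.0
```

Emit:
arm_command --series "0 0 0 0 -0.058;0 0 0 0 -0.058;0 0 0 0 -0.058;0 0 0 0 -0.058;0 0 0 0 0;0 0 0 0 0;0 0 0 0 0;0 0 0 0 0;0 0 0 0 0;0 0 0 0 0"

```text
clock: 2.65
position: [0.5343, 0.011, 0.2903]
ee_rot: [-0.146, 0.989, 0.0, 0.0]
ft_force: [0.6, -0.4, -0.1]
grip_width: 0.998
grasp_force: 0.0
```

```bash
cat >> h.py <<'E'
def shot(n,cam="wrist"):
    from workcell import viewer
    c=viewer.camera(cam); np.savez(f"pics/{n}.npz",**c); cv2.imwrite(f"pics/{n}.png",c["pixels"][...,::-1]); return c
def pose():
    from workcell import manip
    o=manip.get_obs(); m=R.from_quat(o["ee_rot"]).as_matrix()
    print("t",o["clock"],"p",o["position"].round(4),"yaw_y",np.degrees(np.arctan2(m[1,1],m[0,1])).round(2),"tilt",(m[:2,2]).round(4),"q",o["joint_pos"].round(2),"F",o["ft_force"].round(2),o["grip_width"],o["grasp_force"])
    return o,m
E
python3 - <<'E'
from h import *
pose(); shot("w1")
E
```

```text
t 2.65 p [0.5343 0.011  0.2903] yaw_y 106.83 tilt [0.     0.0001] q [-0.47  0.11  0.39  1.66 -0.04  1.38  1.8 ] F [ 0.6  -0.44 -0.08] 0.9978773762180476 0.0
```

View pics/w1.png

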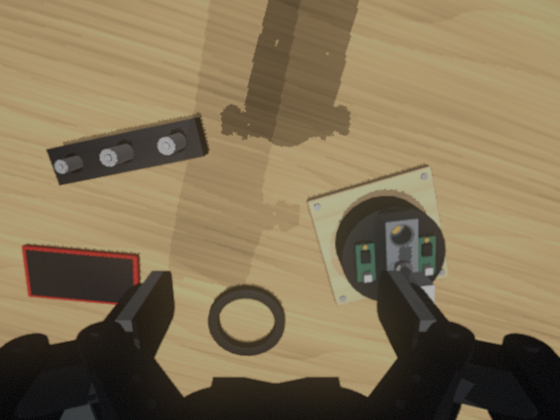

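Wrist view: cell tops at about (168,145), (110,157) and the small one at (61,166). Bore a or b is at (401,233), with a finger partly hiding the lug. I'll compute coarse values, then look from above the module.

```bash
python3 - <<'E'
from h import *
w=load("w1")
print(plane(w,[(168,145),(110,157),(61,166),(401,233)],[.071,.071,.056,.088]).round(4))
print("stand corners",plane(w,[(309,201),(428,167),(337,303)],.012).round(4))
print("rack top corners",plane(w,[(49,150),(199,115),(208,153),(58,184)],.03).round(4))
E
```

```text
[[ 0.5293 -0.0995  0.071 ]
 [ 0.5573 -0.1522  0.071 ]
 [ 0.5855 -0.2065  0.056 ]
 [ 0.544   0.1449  0.088 ]]
stand corners [[0.5571 0.0599 0.012 ]
 [0.478  0.1796 0.012 ]
 [0.678  0.1389 0.012 ]]
rack top corners [[ 0.5803 -0.2358  0.03  ]
 [ 0.4968 -0.0851  0.03  ]
 [ 0.5332 -0.0663  0.03  ]
 [ 0.6161 -0.2216  0.03  ]]
```

Emit:
arm_command --series "0 -0.07 0.104 0.0167 0;0 -0.07 0.104 0.0167 0;0 -0.07 0.104 0.0167 0;0 0 0 0 0;0 0 0 0 0;0 0 0 0 0;0 0 0 0 0;0 0 0 0 0;0 0 0 0 0;0 0 0 0 0"

```text
clock: 3.95
position: [0.5785, 0.1547, 0.2703]
ee_rot: [-0.146, 0.989, 0.0, 0.0]
ft_force: [-0.3, 0.8, 0.3]
grip_width: 0.998
grasp_force: 0.0
```

```bash
python3 - <<'E'
from h import *
pose(); shot("w2")
E
```

```text
t 3.95 p [0.5785 0.1547 0.2703] yaw_y 106.84 tilt [0.     0.0001] q [-0.59  0.26  0.31  1.52 -0.08  1.37  1.59] F [-0.26  0.83  0.26] 0.9979413593353847 0.0
```

Emit:
arm_command --series "0 0.0575 -0.1295 0 0;0 0.0575 -0.1295 0 0;0 0.0575 -0.1295 0 0;0 0.0575 -0.1295 0 0;0 0.0575 -0.1295 0 0;0 0 0 0 0.0547;0 0 0 0 0.0547;0 0 0 0 0.0547;0 0 0 0 0.0547;0 0 0 0 0.0547"

```text
clock: 5.25
position: [0.5436, -0.1264, 0.2703]
ee_rot: [0.282, 0.96, 0.0, 0.0]
ft_force: [0.3, 0.0, 0.2]
grip_width: 0.997
grasp_force: 0.0
```

Emit:
arm_command --series "0 0 0 0 0.0547;0 0 0 0 0.0547;0 0 0 0 0.0547;0 0 0 0 0;0 0 0 0 0;0 0 0 0 0;0 0 0 0 0;0 0 0 0 0;0 0 0 0 0;0 0 0 0 0"

```text
clock: 6.5
position: [0.5435, -0.1264, 0.2702]
ee_rot: [0.514, 0.858, 0.0, -0.0]
ft_force: [-0.5, 0.6, -0.2]
grip_width: 0.998
grasp_force: 0.0
```

```bash
python3 - <<'E'
from h import *
pose(); c=shot("w3"); t=load("w2")
print(proj(c,[(.5293,-.0995,.071),(.5573,-.1522,.071)]),proj(t,[(.544,.1449,.088),(.578,.16,.137)]))
a=t["pixels"][90:390,180:380,::-1]; b=c["pixels"][90:390,180:380,::-1]
cv2.imwrite("pics/m1.png",cv2.resize(np.hstack([a,b]),None,fx=2,fy=2,interpolation=cv2.INTER_CUBIC))
E
```

```text
t 6.5 p [ 0.5435 -0.1264  0.2702] yaw_y 28.09 tilt [0.     0.0001] q [-0.39  0.18  0.62  1.64 -0.11  1.35  0.73] F [-0.52  0.55 -0.17] 0.9983594133875211 0.0
[[275.90539273 153.87830003]
 [275.76060609 215.65256348]] [[275.92451371 150.63194715]
 [282.00147813 207.3181777 ]]
```

View pics/m1.png

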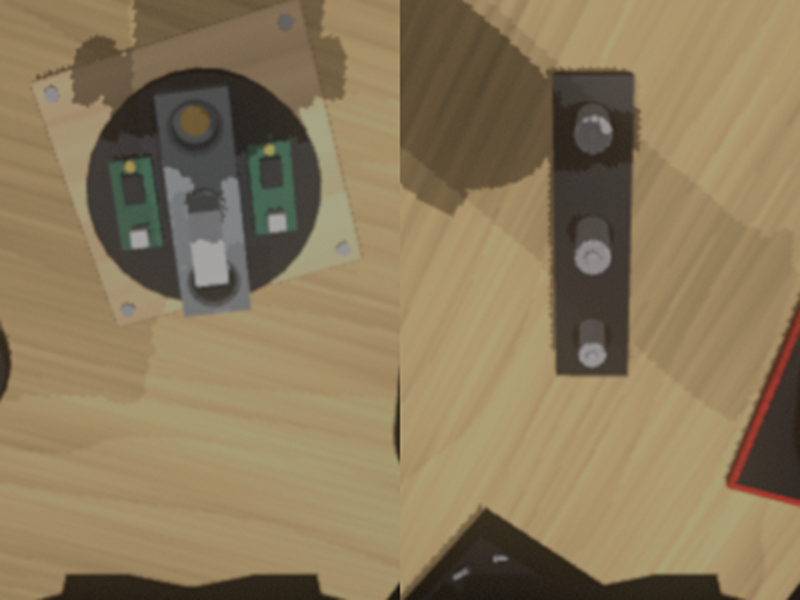

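Left half: bore mouth at crop (195,124), far bore at about (212,277), lug top at (209,263), bulkhead circle centre at about (204,185). Right half: cell tops at (592,128) and (592,257), small cell at (592,354). Now I'll fit these.

```bash
python3 - <<'E'
from h import *
from scipy.optimize import least_squares
t,c=load("w2"),load("w3")
L=lambda a:np.array([180,90])+np.array(a,float)/2
Rr=lambda a:np.array([180,90])+(np.array(a,float)-[400,0])/2
obs=L([(195.3,123.7),(209,263),(204,185),(155,96),(228,87),(250,308),(184,318)])
M=np.array([(-36,0,36),(0,0,98),(0,0,8),(-52,16,36),(-52,-16,36),(52,-16,36),(52,16,36)])/1000.
for sgn in(1,):
    M2=M.copy()
    # image right = +world y-ish => swap corner y signs
    M2[3:,1]*=-1
    def w(p): return M2@R.from_euler("z",p[2]).as_matrix().T+[p[0],p[1],.052]
    f=lambda p:(proj(t,w(p))-obs).ravel()
    r=least_squares(f,[.578,.157,.3],loss="soft_l1"); print("module",r.x[:2].round(4),np.degrees(r.x[2]).round(2));print(f(r.x).reshape(-1,2).round(2))
    print("bores",(w(r.x)[0]).round(4),(2*r.x[:2]-w(r.x)[0][:2]).round(4),"lug",w(r.x)[1].round(4))
P=plane(c,Rr([(592,128),(592,257),(592,354)]),[.071,.071,.056]);print(P.round(4))
print("rack corners",plane(c,Rr([(554,72),(634,72),(627,375),(557,375)]),.03).round(4))
d=P[0]-P[1];print(np.linalg.norm(d),np.degrees(np.arctan2(d[1],d[0])))
E
```

```text
module [0.5792 0.1618] 23.67
[[ 0.18  2.  ]
 [-0.35 -7.02]
 [-0.06  4.1 ]
 [-0.31 -0.43]
 [ 0.19 -0.43]
 [ 0.59  0.84]
 [-0.1  -0.42]]
bores [0.5462 0.1473 0.088 ] [0.6121 0.1762] lug [0.5792 0.1618 0.15  ]
[[ 0.5294 -0.0996  0.071 ]
 [ 0.5589 -0.1547  0.071 ]
 [ 0.5868 -0.2068  0.056 ]]
rack corners [[ 0.5018 -0.0885  0.03  ]
 [ 0.5376 -0.0694  0.03  ]
 [ 0.617  -0.2203  0.03  ]
 [ 0.5813 -0.2394  0.03  ]]
0.062469581424935916 118.12130829059913
```

```bash
python3 - <<'E'
from h import *
t=load("w2")
a=t["pixels"][118:254,210:350,::-1]; a=cv2.resize(a,None,fx=4.4,fy=4.4,interpolation=cv2.INTER_CUBIC)
a=(255*(a/255.)**.55).astype(np.uint8)
M=lambda P,p:np.array(P)@R.from_euler("z",p[2]).as_matrix().T+[p[0],p[1],.052]
p=(.5792,.1618,np.radians(23.67)); th=np.linspace(0,6.283,60)
for P,col in((np.c_[.058*np.cos(th),.058*np.sin(th),0*th+.008],(0,0,255)),(np.c_[-.036+.0125*np.cos(th),.0125*np.sin(th),0*th+.036],(0,255,0)),(np.c_[.036+.0125*np.cos(th),.0125*np.sin(th),0*th+.036],(0,255,0)),(np.array([(x*.014,y*.006,.098) for x,y in((1,1),(1,-1),(-1,-1),(-1,1),(1,1))]),(255,255,0))):
    u=((proj(t,M(P,p))-[210,118]+.5)*4.4).astype(np.int32); cv2.polylines(a,[u],False,col,1)
cv2.imwrite("pics/m2.png",a)
E
```

```text
(no output)
```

View pics/m2.png

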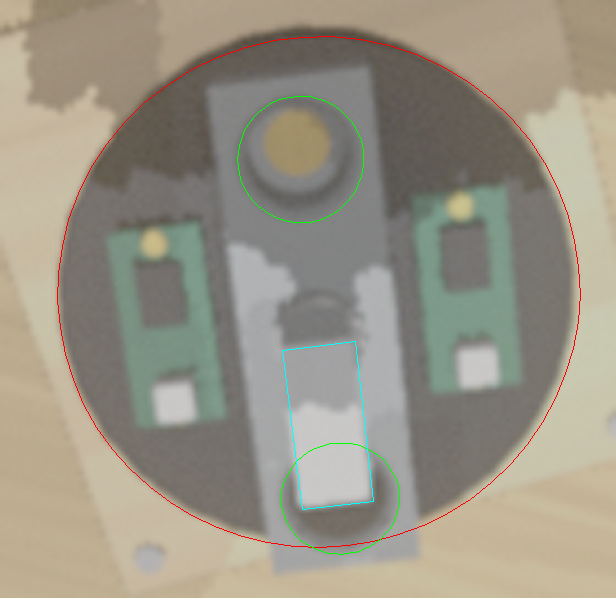

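The overlay fits the lug and bulkhead well. The bore ring sits at about (300,151), slightly above my outline, so I'll refit using the detailed pixels.

```bash
python3 - <<'E'
from h import *
from scipy.optimize import least_squares
t=load("w2")
obs=np.array([(300,150),(285,348),(356,340),(372,499),(300,508),(207,86),(370,67),(418,556),(275,573)],float)/4.4-.5+[210,118]
M=np.array([(-36,0,36),(-14,-6,98),(-14,6,98),(14,6,98),(14,-6,98),(-52,-16,36),(-52,16,36),(52,16,36),(52,-16,36)])/1000.
w=lambda p:M@R.from_euler("z",p[2]).as_matrix().T+[p[0],p[1],.052]
f=lambda p:(proj(t,w(p))-obs).ravel()
r=least_squares(f,[.578,.157,.3]); p=r.x;print(p[:2].round(4),np.degrees(p[2]).round(2),f(p).reshape(-1,2).round(1).tolist())
e=.036*np.array([np.cos(p[2]),np.sin(p[2])]);print("a",p[:2]-e,"b",p[:2]+e)
E
```

```text
[0.5787 0.1614] 23.62 [[-0.0, 1.6], [-0.8, -0.3], [-0.4, -0.4], [-0.0, -0.2], [0.3, -0.5], [0.4, -0.2], [0.4, -0.3], [0.8, 0.4], [-0.4, 0.3]]
a [0.5456879  0.14696718] b [0.61165517 0.17581711]
```

Emit:
arm_command --series "0 0.0735 0.001 0 0;0 0 0 0.1307 0;0 0 0 0.1307 0;0 0 0 0.1307 0;0 0 0 0.1307 0;0 0 0 0 0;0 0 0 0 0;1 0 0 0 0;1 0 0 0 0;1 0 0 0 0" --newtons 30

```text
clock: 7.8
position: [0.5305, -0.1002, 0.0618]
ee_rot: [0.514, 0.858, 0.0, 0.0]
ft_force: [0.7, -0.9, -0.1]
grip_width: 0.381
grasp_force: 0.0
```

Emit:
arm_command --series "1 0 0 0 0;1 0 0 0 0;1 0 0 0 0;1 0 0 0 0;1 0 0 -0.05 0;1 0 0 -0.1 0;1 0 0 -0.1 0;1 0 0 -0.1 0;1 0 0 -0.1 0;1 0 0 0 0"

```text
clock: 9.05
position: [0.5313, -0.1006, 0.2439]
ee_rot: [0.514, 0.857, 0.001, 0.002]
ft_force: [0.1, -0.5, -2.0]
grip_width: 0.204
grasp_force: 29.6
```

```bash
python3 - <<'E'
from h import *
pose(); c=shot("w4"); cv2.imwrite("pics/w4b.png",c["pixels"][60:420,100:460,::-1])
E
```

```text
t 9.05 p [ 0.5313 -0.1006  0.2439] yaw_y 28.07 tilt [0.0049 0.0004] q [-0.45  0.15  0.61  1.73 -0.09  1.29  0.68] F [ 0.08 -0.54 -2.05] 0.20379091236969837 29.597137570381165
```

View pics/w4b.png

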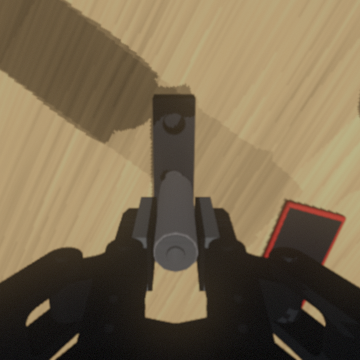

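The cell is gripped and upright: its top is centred at about (276,308) and its lower end at about (275,230). The hole it came from is empty. Next I'll check its pose in the hand.

```bash
python3 - <<'E'
from h import *
from workcell import manip
c=load("w4"); p=np.array([.5313,-.1006,.2439]); m=R.from_quat([0.514,0.857,0.001,0.002]).as_matrix()
for zo in(.008,.010,.012):
    P=plane(c,[(276,308)],p[2]+zo)[0]; print(zo,(m.T@(P-p)*1000).round(1))
th=np.linspace(0,6.283,12,endpoint=False)
for z in(.0092,-.0558):print(z,proj(c,p+np.array([(.009*np.cos(a),.009*np.sin(a),z) for a in th])).round(0).astype(int)[::3].tolist(), proj(c,p+[0,0,z]).round(1))
g=cv2.cvtColor(c["pixels"],cv2.COLOR_RGB2GRAY); print(g[220:250,275].tolist()); print(g[285:335,275].tolist()); print(g[300,245:305].tolist()); print(g[245,255:300].tolist())
E
```

```text
0.008 [ 0.6 -0.3 -8. ]
0.01 [  1.9  -0.3 -10. ]
0.012 [  3.2  -0.3 -12. ]
0.0092 [[298, 321], [288, 293], [255, 301], [266, 329]] [[276.9 311.3]]
-0.0558 [[290, 251], [284, 231], [261, 237], [268, 258]] [[275.8 244.4]]
[61, 59, 60, 60, 61, 61, 61, 60, 58, 57, 65, 77, 81, 80, 80, 81, 82, 82, 80, 82, 82, 81, 82, 82, 82, 81, 80, 81, 82, 80]
[78, 78, 78, 78, 78, 78, 85, 98, 110, 104, 86, 81, 82, 83, 83, 82, 81, 81, 81, 81, 75, 66, 70, 80, 86, 86, 87, 87, 87, 88, 86, 86, 86, 87, 87, 87, 85, 86, 84, 84, 84, 85, 85, 85, 85, 90, 117, 143, 155, 158]
[88, 68, 46, 40, 43, 40, 38, 39, 42, 57, 73, 81, 88, 99, 103, 98, 90, 84, 81, 83, 84, 83, 84, 83, 82, 84, 84, 83, 83, 84, 82, 83, 84, 82, 83, 84, 83, 82, 82, 83, 83, 82, 81, 83, 85, 91, 98, 97, 89, 80, 74, 67, 47, 37, 36, 39, 40, 39, 40, 49]
[60, 59, 60, 60, 61, 67, 76, 79, 80, 79, 80, 82, 80, 80, 81, 82, 81, 81, 80, 82, 81, 81, 80, 81, 80, 82, 80, 81, 81, 81, 79, 80, 80, 78, 77, 74, 67, 65, 94, 132, 144, 145, 145, 145, 143]
```

Emit:
arm_command --series "1 0.1031 0.1005 0 0;1 0.1031 0.1005 0 0;1 0.1031 0.1005 0 0;1 0.1031 0.1005 0 0;1 0.1031 0.1005 0 0;1 0 0 0 -0.0528;1 0 0 0 -0.0528;1 0 0 0 -0.0528;1 0 0 0 -0.0528;1 0 0 0 -0.0528"

```text
clock: 10.35
position: [0.6097, 0.176, 0.2391]
ee_rot: [0.123, 0.992, -0.001, -0.001]
ft_force: [0.9, -0.3, -0.2]
grip_width: 0.197
grasp_force: 29.6
```

Emit:
arm_command --series "1 0 0 0 -0.0528;1 0 0 0 -0.0528;1 0 0 0 -0.0528;1 0 0 0 -0.0528;1 0 0 0 0;1 0 0 0 0;1 0 0 0 0;1 0 0 0 0;1 0 0 0 0;1 0 0 0 0"

```text
clock: 11.6
position: [0.6103, 0.1763, 0.2412]
ee_rot: [-0.205, 0.979, 0.0, 0.0]
ft_force: [0.4, -0.3, -0.0]
grip_width: 0.2
grasp_force: 29.6
```

```bash
python3 - <<'E'
from h import *
o,m=pose(); c=shot("w5")
print("remaining tool shift (m)",m.T@(np.array([.6117,.1758,.1188])-o["position"]))
for z in(.0092,-.0558):print(z,proj(c,o["position"]+[0,0,z]).round(1))
s=shot("s5","scene"); u=proj(s,[(.6117,.1758,.09)])[0].astype(int)
a=cv2.resize(c["pixels"][120:370,150:400,::-1],None,fx=1.6,fy=1.6,interpolation=cv2.INTER_CUBIC)
b=cv2.resize(s["pixels"][u[1]-55:u[1]+45,u[0]-50:u[0]+50,::-1],(400,400),interpolation=cv2.INTER_CUBIC)
cv2.imwrite("pics/m5.png",(255*(np.hstack([a,b])/255.)**.6).astype(np.uint8)); print(u)
E
```

```text
t 11.6 p [0.6103 0.1763 0.2412] yaw_y 113.6 tilt [0.0001 0.0002] q [-0.53  0.36  0.22  1.46 -0.08  1.33  1.69] F [ 0.4  -0.32 -0.02] 0.19964210396147927 29.602615535259247
remaining tool shift (m) [-0.00102867 -0.00097362  0.12241457]
0.0092 [[274.9 312.3]]
-0.0558 [[275.  245.3]]
[350 204]
```

View pics/m5.png

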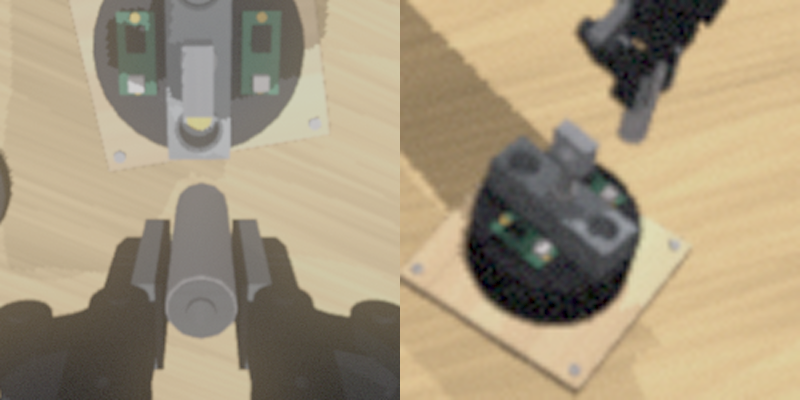

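Left half: bore b mouth is at about (199,133), in line with the held cell. In the scene half, bore b is at (604,225) and bore a at (522,163). I'll check these against the fit.

```bash
python3 - <<'E'
from h import *
c,s=load("w5"),load("s5")
print("w mouth b",plane(c,[(199/1.6+149.7,133/1.6+119.7)],.088), "block end mid",plane(c,[(199.5/1.6+149.7,157.5/1.6+119.7)],.088),"lug top far/near",plane(c,[(198/1.6+149.7,116/1.6+119.7),(198/1.6+149.7,46/1.6+119.7)],.15))
print("s b,a",plane(s,[(350.6,204.8),(330.2,189.4)],.088))
y=np.radians(23.6);d=np.array([np.cos(y),np.sin(y)]);print("pred b",np.array([.5787,.1614])+.036*d,"end",np.array([.5787,.1614])+.052*d,"lug",np.array([.5787,.1614])+.014*d,np.array([.5787,.1614])-.014*d)
E
```

```text
w mouth b [[0.61350539 0.17665974 0.088     ]] block end mid [[0.62553882 0.18218738 0.088     ]] lug top far/near [[0.59119019 0.16675666 0.15      ]
 [0.56603848 0.15581084 0.15      ]]
s b,a [[0.61062934 0.17732667 0.088     ]
 [0.54763661 0.14552586 0.088     ]]
pred b [0.61168906 0.17581257] end [0.62635086 0.18221815] lug [0.59152908 0.16700489] [0.56587092 0.15579511]
```

Emit:
arm_command --series "1 -0.0025 -0.0025 0 0;1 0 0 0.106 0;1 0 0 0.106 0;1 0 0 0 0;1 0 0 0.02 0;1 0 0 0.02 0;1 0 0 0.02 0;1 0 0 0.02 0;1 0 0 0.0115 0;1 0 0 0 0"

```text
clock: 12.95
position: [0.6114, 0.1757, 0.1193]
ee_rot: [-0.205, 0.979, -0.0, -0.0]
ft_force: [-0.9, 0.6, -0.5]
grip_width: 0.2
grasp_force: 30.5
```

```bash
python3 - <<'E'
from h import *
o,m=pose(); shot("w6")
E
```

```text
t 12.95 p [0.6114 0.1757 0.1193] yaw_y 113.62 tilt [-0.0007 -0.0002] q [-0.51  0.46  0.21  1.59 -0.1   1.11  1.7 ] F [-0.94  0.56 -0.53] 0.2002962596995206 30.491538047790527
```

Emit:
arm_command --series "0.6 0 0 0 0;0.4 0 0 0 0;0 0 0 0 0;0 0 0 0 0;0 0 0 0 0;0 0 0 -0.05 0;0 0 0 -0.104 0;0 0 0 -0.104 0;0 0 0 -0.054 0;0 0 0 0 0"

```text
clock: 14.25
position: [0.6127, 0.1759, 0.2479]
ee_rot: [-0.205, 0.979, 0.0, 0.002]
ft_force: [-0.7, 0.9, -0.7]
grip_width: 1.004
grasp_force: 0.0
```

```bash
python3 - <<'E'
from h import *
o,m=pose(); c=shot("w7"); y=np.radians(23.6);d=np.array([np.cos(y),np.sin(y)])
P=[.5787,.1614]+.036*d
print(proj(c,[(*P,.128),(*P,.088)]))
cv2.imwrite("pics/w7b.png",(255*(c["pixels"][60:360,80:480,::-1]/255.)**.6).astype(np.uint8))
E
```

```text
t 14.25 p [0.6127 0.1759 0.2479] yaw_y 113.61 tilt [0.0046 0.0019] q [-0.52  0.36  0.23  1.45 -0.08  1.34  1.69] F [-0.66  0.94 -0.73] 1.0041235348787465 0.0
[[275.59730816 209.16202503]
 [275.58402408 195.14874223]]
```

View pics/w7b.png

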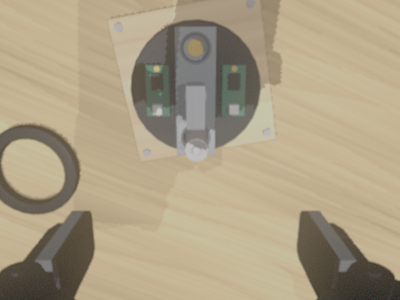

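The first cell's top is at crop (196,150), i.e. (276,210), and the fit predicts (275.6,209.2) for a seated cell, so it is in. On to the second.

Emit:
arm_command --series "0 0.0752 -0.1174 0 0;0 0.0752 -0.1174 0 0;0 0.0752 -0.1174 0 0;0 0.0752 -0.1174 0 0;0 0.0752 -0.1174 0 0;0 0.0752 -0.1174 0 0;0 0 0 0 0.0528;0 0 0 0 0.0528;0 0 0 0 0.0528;0 0 0 0 0.0528"

```text
clock: 15.55
position: [0.5586, -0.1547, 0.2435]
ee_rot: [0.128, 0.992, 0.0, -0.001]
ft_force: [-0.1, 0.7, -0.8]
grip_width: 1.002
grasp_force: 0.0
```

Emit:
arm_command --series "0 0 0 0 0.0528;0 0 0 0 0.0528;0 0 0 0 0.0528;0 0 0 0 0.0528;0 0 0 0 0.0528;0 0 0 0 0;0 0 0 0 0;0 0 0 0 0;0 0 0 0 0;0 0 0 0 0"

```text
clock: 16.8
position: [0.5592, -0.1548, 0.2445]
ee_rot: [0.514, 0.858, 0.0, -0.0]
ft_force: [0.5, 0.6, -0.1]
grip_width: 1.001
grasp_force: 0.0
```

```bash
python3 - <<'E'
from h import *
o,m=pose(); print(m.T@(np.array([.5590,-.1547,.0612])-o["position"]))
E
```

```text
t 16.8 p [ 0.5592 -0.1548  0.2445] yaw_y 28.11 tilt [0.0001 0.0001] q [-0.3   0.26  0.59  1.62 -0.15  1.31  0.8 ] F [ 0.46  0.59 -0.07] 1.0005009106468075 0.0
[ 1.58384522e-04 -1.01291254e-04  1.83327557e-01]
```

Emit:
arm_command --series "0 0 0 0.1146 0;0 0 0 0.1146 0;0 0 0 0.1146 0;0 0 0 0.1146 0;0 0 0 0 0;0 0 0 0 0;1 0 0 0 0;1 0 0 0 0;1 0 0 0 0;1 0 0 0 0"

```text
clock: 18.05
position: [0.5594, -0.1548, 0.0616]
ee_rot: [0.514, 0.858, 0.0, 0.0]
ft_force: [-1.6, 1.0, 3.0]
grip_width: 0.199
grasp_force: 29.1
```

Emit:
arm_command --series "1 0 0 0 0;1 0 0 0 0;1 0 0 0 0;1 0 0 -0.05 0;1 0 0 -0.1 0;1 0 0 -0.1 0;1 0 0 -0.1 0;1 0 0 -0.1 0;1 0 0 0 0;1 0 0 0 0"

```text
clock: 19.3
position: [0.5588, -0.1547, 0.2412]
ee_rot: [0.514, 0.858, 0.0, -0.0]
ft_force: [-0.3, -1.1, -1.7]
grip_width: 0.196
grasp_force: 29.5
```

```bash
python3 - <<'E'
from h import *
o,m=pose(); c=shot("w8"); d=m.T@(np.array([.5457,.1470,.2415])-o["position"]); print(d, d/.4)
for z in(.0092,-.0558):print(z,proj(c,o["position"]+[0,0,z]).round(1))
g=cv2.cvtColor(c["pixels"],cv2.COLOR_RGB2GRAY); print(g[220:250,275].tolist()); print(g[285:335,275].tolist()); print(g[300,245:305].tolist()); print(g[245,255:300].tolist())
E
```

```text
t 19.3 p [ 0.5588 -0.1547  0.2412] yaw_y 28.08 tilt [-0.0002  0.0002] q [-0.3   0.26  0.59  1.63 -0.15  1.3   0.8 ] F [-0.33 -1.1  -1.71] 0.19609516718904585 29.476870894432068
[ 2.72395794e-01  1.30400124e-01 -2.65143566e-04] [ 6.80989484e-01  3.26000310e-01 -6.62858915e-04]
0.0092 [[276.8 311.4]]
-0.0558 [[276.2 244.7]]
[61, 63, 63, 63, 63, 62, 62, 62, 63, 62, 67, 77, 86, 87, 86, 87, 86, 88, 87, 85, 87, 85, 88, 86, 87, 88, 87, 86, 86, 84]
[85, 83, 89, 108, 119, 109, 88, 86, 89, 88, 90, 88, 87, 88, 88, 86, 81, 71, 75, 85, 91, 92, 90, 92, 92, 92, 92, 93, 92, 93, 93, 92, 93, 91, 90, 90, 91, 91, 91, 90, 88, 93, 118, 150, 166, 168, 167, 166, 166, 166]
[94, 73, 51, 45, 45, 44, 43, 40, 55, 86, 108, 114, 103, 92, 88, 90, 88, 89, 87, 88, 88, 88, 87, 88, 88, 88, 87, 88, 87, 87, 86, 86, 87, 87, 88, 88, 87, 88, 88, 87, 88, 88, 87, 88, 88, 87, 87, 89, 95, 107, 107, 93, 68, 44, 38, 41, 43, 43, 44, 54]
[95, 72, 66, 66, 74, 81, 83, 84, 86, 84, 85, 85, 87, 86, 86, 86, 86, 86, 87, 85, 88, 85, 85, 86, 86, 86, 85, 85, 86, 85, 84, 85, 84, 83, 84, 82, 74, 64, 60, 64, 99, 138, 154, 157, 153]
```

Emit:
arm_command --series "1 0.1362 0.0652 0 0;1 0.1362 0.0652 0 0;1 0.1362 0.0652 0 0;1 0.1362 0.0652 0 0;1 0.1362 0.0652 0 0;1 0 0 0 -0.0528;1 0 0 0 -0.0528;1 0 0 0 -0.0528;1 0 0 0 -0.0528;1 0 0 0 -0.0528"

```text
clock: 20.6
position: [0.5454, 0.1467, 0.2399]
ee_rot: [0.123, 0.992, -0.001, -0.001]
ft_force: [-0.4, -0.5, -0.8]
grip_width: 0.193
grasp_force: 29.5
```

Emit:
arm_command --series "1 0 0 0 -0.0528;1 0 0 0 -0.0528;1 0 0 0 -0.0528;1 0 0 0 -0.0528;1 0 0 0 0;1 0 0 0 0;1 0 0 0 0;1 0 0 0 0;1 0 0 0 0;1 0 0 0 0"

```text
clock: 21.85
position: [0.546, 0.147, 0.2412]
ee_rot: [-0.205, 0.979, 0.0, 0.0]
ft_force: [-0.2, -0.3, -0.6]
grip_width: 0.199
grasp_force: 29.5
```

```bash
python3 - <<'E'
from h import *
o,m=pose(); d=m.T@(np.array([.5457,.1470,.1198])-o["position"]); print(d, d/.4)
E
```

```text
t 21.85 p [0.546  0.147  0.2412] yaw_y 113.6 tilt [0.0001 0.0001] q [-0.57  0.2   0.26  1.65 -0.05  1.29  1.68] F [-0.16 -0.27 -0.63] 0.19854515349491103 29.49197083711624
[0.00029044 0.00015024 0.12142898] [0.00072611 0.0003756  0.30357244]
```

Emit:
arm_command --series "1 0 0 0.106 0;1 0 0 0.106 0;1 0 0 0 0;1 0 0 0.02 0;1 0 0 0.02 0;1 0 0 0.02 0;1 0 0 0.02 0;1 0 0 0.009 0;1 0 0 0 0;1 0 0 0 0"

```text
clock: 23.1
position: [0.5461, 0.147, 0.1209]
ee_rot: [-0.205, 0.979, 0.0, 0.0]
ft_force: [1.2, 0.4, -1.4]
grip_width: 0.199
grasp_force: 29.5
```

```bash
python3 - <<'E'
from h import *
o,m=pose()
E
```

```text
t 23.1 p [0.5461 0.147  0.1209] yaw_y 113.61 tilt [0.0002 0.0001] q [-0.55  0.31  0.24  1.79 -0.09  1.05  1.71] F [ 1.23  0.42 -1.43] 0.19942563584236098 29.468408524990082
```

Emit:
arm_command --series "1 0 0 0.003 0;1 0 0 0 0;0.5 0 0 0 0;0 0 0 0 0;0 0 0 0 0;0 0 0 -0.05 0;0 0 0 -0.104 0;0 0 0 -0.104 0;0 0 0 -0.054 0;0 0 0 0 0"

```text
clock: 24.35
position: [0.5468, 0.1472, 0.246]
ee_rot: [-0.205, 0.979, 0.0, 0.002]
ft_force: [-0.2, 0.8, -1.1]
grip_width: 0.996
grasp_force: 0.0
```

Emit:
arm_command --series "0 -0.09 0 0 0;0 0 0 0 0;0 0 0 0 0;0 0 0 0 0;0 0 0 0 0;0 0 0 0 0;0 0 0 0 0;0 0 0 0 0;0 0 0 0 0;0 0 0 0 0"

```text
clock: 25.6
position: [0.579, 0.1614, 0.2444]
ee_rot: [-0.205, 0.979, 0.0, 0.0]
ft_force: [0.2, 0.4, -0.5]
grip_width: 1.002
grasp_force: 0.0
```

```bash
python3 - <<'E'
from h import *
o,m=pose(); c=shot("w9"); y=np.radians(23.6);d=np.array([np.cos(y),np.sin(y)]); C=np.array([.5787,.1614])
print("pred a,b tops, lug",proj(c,[(*(C-.036*d),.128),(*(C+.036*d),.128),(*C,.15)]).round(1))
e=m.T@(np.array([*C,.137])-o["position"]); print(e,e/.4)
cv2.imwrite("pics/w9b.png",(255*(cv2.resize(c["pixels"][100:300,180:380,::-1],None,fx=3,fy=3,interpolation=cv2.INTER_CUBIC)/255.)**.6).astype(np.uint8))
E
```

```text
t 25.6 p [0.579  0.1614 0.2444] yaw_y 113.61 tilt [0.     0.0001] q [-0.56  0.28  0.26  1.55 -0.07  1.32  1.69] F [ 0.23  0.41 -0.5 ] 1.0024001888940943 0.0
pred a,b tops, lug [[275.3 162.3]
 [275.3 258.2]
 [275.3 222.2]]
[0.00025535 0.00013719 0.10737236] [0.00063837 0.00034297 0.2684309 ]
```

View pics/w9b.png

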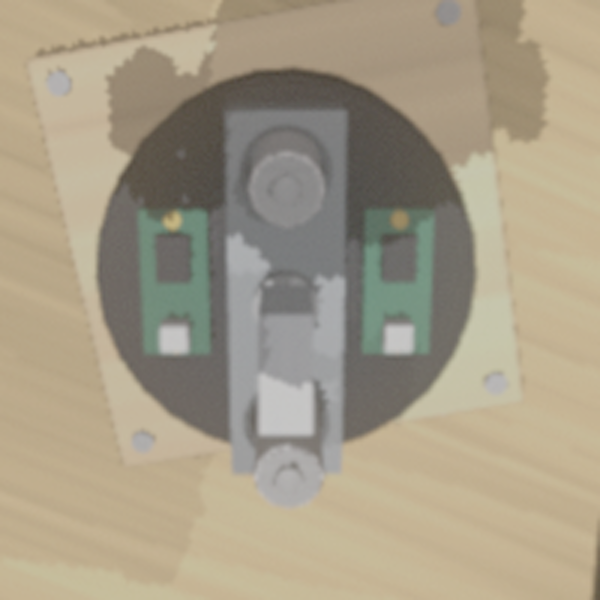

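Both cell tops are within half a pixel of the predicted seated positions: a at crop (286,188), b at (288,476). Next I'll grasp the lug.

Emit:
arm_command --series "0 0.0006 0 0.1 0;0 0 0 0.1 0;0 0 0 0.04 0;0 0 0 0.028 0;0 0 0 0 0;0 0 0 0 0;1 0 0 0 0;1 0 0 0 0;1 0 0 0 0;1 0 0 0 0" --newtons 70

```text
clock: 26.9
position: [0.5788, 0.1613, 0.1373]
ee_rot: [-0.205, 0.979, 0.0, 0.0]
ft_force: [0.5, -2.6, 3.5]
grip_width: 0.144
grasp_force: 3.4
```

Emit:
arm_command --series "1 0 0 0 0;1 0 0 0 0;1 0 0 0 0;1 0 0 0 0;1 0 0 0 0;1 0 0 0 0;1 0 0 0 0;1 0 0 0 0;1 0 0 0 0;1 0 0 0 0"

```text
clock: 28.15
position: [0.5788, 0.1612, 0.1373]
ee_rot: [-0.205, 0.979, 0.0, 0.0]
ft_force: [-0.6, -2.2, 4.3]
grip_width: 0.13
grasp_force: 68.7
```

```bash
python3 - <<'E'
from h import *
o,m=pose()
E
```

```text
t 28.15 p [0.5788 0.1612 0.1373] yaw_y 113.61 tilt [0.0002 0.0001] q [-0.55  0.37  0.25  1.68 -0.1   1.11  1.71] F [-0.57 -2.18  4.34] 0.1301441866928939 68.69077563285828
```

Gripped at 68.7 N. Lifting slowly, 100 mm in all.

Emit:
arm_command --series "1 0 0 -0.01 0;1 0 0 -0.015 0;1 0 0 -0.015 0;1 0 0 -0.015 0;1 0 0 -0.015 0;1 0 0 -0.015 0;1 0 0 -0.015 0;1 0 0 -0.015 0;1 0 0 -0.015 0;1 0 0 0 0"

```text
clock: 29.4
position: [0.5791, 0.1613, 0.1898]
ee_rot: [-0.205, 0.979, 0.0, 0.0]
ft_force: [0.7, 0.1, -4.6]
grip_width: 0.131
grasp_force: 68.1
```

Emit:
arm_command --series "1 0 0 -0.015 0;1 0 0 -0.015 0;1 0 0 -0.015 0;1 0 0 -0.015 0;1 0 0 -0.015 0;1 0 0 -0.015 0;1 0 0 -0.015 0;1 0 0 -0.01 0;1 0 0 -0.005 0;1 0 0 0 0"

```text
clock: 30.65
position: [0.5788, 0.1613, 0.2372]
ee_rot: [-0.205, 0.979, 0.0, 0.0]
ft_force: [-0.7, 0.1, -3.9]
grip_width: 0.124
grasp_force: 68.1
```

Emit:
arm_command --series "1 0 0 0 0;1 0 0 0 0;1 0 0 0 0;1 0 0 0 0;1 0 0 0 0;1 0 0 0 0;1 0 0 0 0;1 0 0 0 0;1 0 0 0 0;1 0 0 0 0"

```text
clock: 31.9
position: [0.5788, 0.1613, 0.2372]
ee_rot: [-0.205, 0.979, 0.0, 0.0]
ft_force: [1.2, -0.0, -3.5]
grip_width: 0.126
grasp_force: 68.1
```

```bash
python3 - <<'E'
from h import *
o,m=pose(); print(o["joint_velocities"].round(4)); c=shot("w10"); s=shot("s10","scene")
u=proj(s,[(.579,.161,.15)])[0].astype(int)
a=cv2.resize(c["pixels"][70:420,100:450,::-1],(400,400)); b=cv2.resize(s["pixels"][u[1]-50:u[1]+50,u[0]-50:u[0]+50,::-1],(400,400),interpolation=cv2.INTER_CUBIC)
cv2.imwrite("pics/m10.png",(255*(np.hstack([a,b])/255.)**.6).astype(np.uint8))
E
```

```text
t 31.9 p [0.5788 0.1613 0.2372] yaw_y 113.61 tilt [0.     0.0001] q [-0.56  0.29  0.26  1.56 -0.08  1.3   1.69] F [ 1.19 -0.01 -3.47] 0.1260859789982716 68.139967918396
[ 0.0001  0.0001  0.0001 -0.003   0.0007 -0.001  -0.0021]
```

View pics/m10.png

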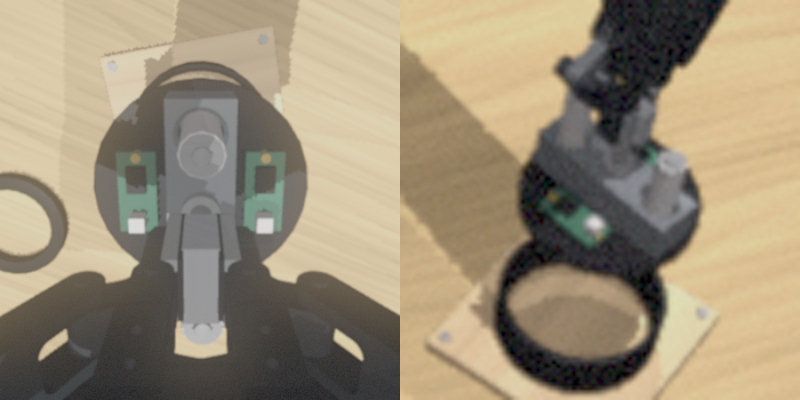

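The module is held above the stand with both cells in: cell a's top is at left (201,155), and the empty tube shows below in the right half. Checking how level it is.

```bash
python3 - <<'E'
from h import *
c=load("w10");C=np.array([.5788,.1613,.2372-.085])
M=np.array([(-36,0,76),(-52,-16,36),(-52,16,36),(36,0,76)])/1000.
obs=np.array([(201,155),(165,95),(238,95),(202,331)])*.875+[100,70]-.2
for pt in(-3,0,3):
    W=(M-[0,0,.085])@R.from_euler("ZY",[23.6,pt],degrees=True).as_matrix().T+C+[0,0,.085]
    print(pt,(proj(c,W)-obs).round(1).tolist())
E
```

```text
-3 [[-0.8, 1.1], [-1.1, 4.1], [-1.0, 4.1], [-1.6, 2.3]]
0 [[-0.8, 1.2], [-1.8, -0.5], [-0.4, -0.5], [-1.6, -1.4]]
3 [[-0.8, 1.5], [-2.4, -5.0], [0.2, -4.9], [-1.6, -5.1]]
```

Level to within about 0.5°. Handing in.

```bash
python3 -c "
from workcell import manip
print(manip.hand_in())"
```

```text
the job is handed in; nothing more can be done
None
```

Both large cells are seated in the module's bores, button end up, and the arm is holding the module by its lug, level to within about 0.5° and still, 10 cm above its seat and over the stand; I handed the job in at about 32 s (limit 69 s), but no verdict came back.

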